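Sweep the chestnuts into the scoop tray

ROBOT

A 6-joint arm with a two-finger parallel gripper is mounted at the origin on the work surface. World frame = base frame: x ahead of the robot, y to its left, z up, the work surface at z = 0. Lengths are in m, angles in rad, forces in N, time in s.
With the tool pointing down it reaches from about 0.425 to 0.95 m from the base axis. Payload 3.5 kg.
Tool frame: the origin (TCP) lies between the finger pads; the fingertips stand 8 mm ahead of it and the grasp point (between the pads) lies 11 mm behind it; z points along the fingers, y is the direction in which the jaws open and shut (so a half turn about z gives the same grasp; the last joint's range is limited). The gripper opens to 85 mm and grips with 20 to 120 N. Pads are 22 mm wide; open, the fingers measure 114 mm over their backs; the gripper's body (76 mm by 85 mm) begins 54 mm behind the grasp point. The pads swing forward as they close: fully open they stand 13 mm farther back than shut.
Start: joints at [0.982, 0.286, 1.577, -0, 1.279, -0.15], TCP at [0.287, 0.611, 0.239] pointing down, gripper open.
Joint ranges: [-2.77, 2.77], [-0.9, 2.22], [0.21, 2.48], [-1.53, 4.67], [0.24, 2.81], [-2.84, 2.84]. Speed limits (rad/s): [2.79, 2.79, 3.14, 3.14, 3.14, 3.14].

INTERFACE

Orientations are given as a rotation vector (axis times angle).
In Python, from workcell import arm, camera gives the robot as it stands.
- The arm moves only by the shell command python3 -m crank 'ROWS' [FORCE]. ROWS is JSON, a list of rows, each an object with "xyz": the shift along the world's x, y, z scaled (see below), a list of three; "yaw": the turn about the world's z scaled (see below); "grip": the gripper command: -1 is fully open, 1 is shut, values between are in proportion. In form: [{"xyz": [dx, dy, dz], "yaw": yaw, "grip": grip}, ...]. A call has exactly 8 rows; each row shifts and turns the pose as measured when the row begins; what a row does not reach is not made up. The controller multiplies each number of a shift by 500 mm and each number of a turn by 90 degrees. A row lasts 1/10 s, in which the tool goes at most 50 mm and 8.59 degrees, less where a joint would pass 70% of its speed; a pose out of reach is approached as far as the arm can. A call with a number of a shift or a turn outside -1 to 1 is refused whole. A call with a gripper value outside its range is refused whole. The fingers move at their own pace and stop on an object; FORCE is the grip in N (left out, the last holds). Time passes only in rows, so rows that do not move let the fingers close, or fill a call up. It gives the time, the measured TCP pose, the force and the opening at its end, in the units of the state.
- arm.get_obs(): the state, without advancing time (a new reading comes with each control period).
- camera(name): name is "side" or "top"; returns a dict with "pixels" (420x560x3 uint8, red, green, blue), "vfov" (degrees; the focal length in pixels is half the picture's height over the tangent of half this angle, whatever the lens; pixels are square), "cx", "cy" (the principal point, pixels), "pose" (4x4, takes a point from camera to world coordinates). Camera axes: x right, y up, looking along -z (the intrinsics and any distortion apply to the point x, -y, -z); pixel columns grow to the right and rows downward; lengths in m; the calibration is good to about 2 mm. A picture is of the moment at which its call begins. There is no depth.
- arm.close_job(): hands the job in, once; it reports no verdict.
The state is a dict: "t": time; "q": joint angles; "joint_velocities": joint speeds; "effort": joint torques, N m; "position": TCP position; "orientation": TCP orientation; "wrist_force": force on the tool from outside, world axes, zero at the start; "ft_torque": the same for the moment, N m; "width": finger opening in m.
Only numpy, scipy, OpenCV 4.12 (cv2) and the standard library are available. Lean on these libraries where they do the work, as an engineer would, in place of code of your own. Each camera call takes 0.05 s, during which the arm holds its last target.

TASK

Three chestnuts have been left scattered over the dining table. With your fingertips, sweep all three along the tabletop, through the open front of the wooden scoop tray and over its sloping lip, so that they end up on its flat floor and lie still; do not pick them up or flick them. Leave the tray standing where it is and do not disturb the other things on the table.

Things in the scene. Friction and masses are not known exactly. Their poses are not given: they have to be found in the camera images.
- nut1: one of three alike brown chestnuts, domed, 22 mm high and 33 mm across (35 mm along its pointed end, which is its own +x), widest half-way up, 20 g, loose on the table with its flat side down; origin at its centre, 11 mm above what it lies on. It slides when pushed and hardly rolls.
- nut2: one of three alike brown chestnuts, domed, 22 mm high and 33 mm across (35 mm along its pointed end, which is its own +x), widest half-way up, 20 g, loose on the table with its flat side down; origin at its centre, 11 mm above what it lies on. It slides when pushed and hardly rolls.
- nut3: one of three alike brown chestnuts, domed, 22 mm high and 33 mm across (35 mm along its pointed end, which is its own +x), widest half-way up, 20 g, loose on the table with its flat side down; origin at its centre, 11 mm above what it lies on. It slides when pushed and hardly rolls.
- scoop: loose wooden scoop tray, 0.6 kg, flat on the table, 170 mm deep (x) by 200 mm wide (y) without its grip; origin on the table under its middle, x from open front to back, z up. Flat floor 4 mm thick from x = -45 mm to the 34 mm high back wall (inner face x = +77 mm). Inner faces of the 7 mm side walls at y = +-93 mm. 22 mm thick round grip, 93 mm long, behind the back wall. A few newtons slide it
- scoop_mouth (a point): middle of the scoop tray's front edge, on the table (x = -85 mm in the tray's frame; same axes). The front is open over its full width: a knife-edge lip slopes up from the table here to the 4 mm floor, 40 mm farther in. The side walls begin 13 mm in from this edge, 10 mm high, and rise to 34 mm at 75 mm in
- eggcup_empty: white ceramic egg cup, empty, 49 mm across and 58 mm high, standing among the chestnuts; origin at the middle of its foot. To be left alone
- eggcup_full: white ceramic egg cup holding an egg, 49 mm across, 85 mm high with the egg; origin at the middle of its foot. To be left alone
- butter_dish: glass butter dish with a glass lid and knob, 115 mm (its x) by 185 mm (its y), 82 mm high; origin at the middle of its underside. To be left alone
- red_box: red plastic storage container with a snap latch on its -x side, 132 mm (x, with latch) by 182 mm (y), 74 mm high; origin at the middle of its underside. To be left alone
- teacup: blue ceramic tea cup, 72 mm across and 75 mm high; origin at the middle of its foot. To be left alone
- spoon: stainless steel spoon, 170 mm long along its x, lying on the table; origin on the table under its middle. To be left alone
Things that resemble listed ones, but are neither listed nor needed, are in the scene too. Leave any orange or white look-alike of the nut2 alone.

How it is judged:
By the outcome, as a careful person would: the job done as asked, in the order asked, and still so for the second after the job is handed in, with the robot touching nothing.
It also fails if it takes over 64 s, if anything falls off the work surface, if the arm or the gripper's body presses on something with over 40 N, if the wrist force passes 120 N, or if a joint passes its speed limit or range.

## Working session

There is one attempt and no reset: what is moved stays moved. The work goes in short steps, Python scripts to look and compute and a shell command to move; the robot and the scene stay as the last step left them, time stands still between calls to the robot, and variables do not carry over. Pictures are saved under pics/ and viewed, and the job is handed in when it is done.

```bash
mkdir -p pics; ls; python3 - <<'E'
from workcell import arm, camera
import cv2
print(arm.get_obs())
for n in ("top","side"):
    c=camera(n); cv2.imwrite(f"pics/{n}0.png",c["pixels"][:,:,::-1]); print(n,{k:v for k,v in c.items() if k!="pixels"})
E
```

```text
pics
{'t': 0.0, 'q': array([ 9.81992887e-01,  2.87171641e-01,  1.57818679e+00,  1.43211252e-06,
        1.27861856e+00, -1.49985906e-01]), 'joint_velocities': array([ 0.00196204, -0.00137602,  0.0006711 ,  0.00051301,  0.00094169,
       -0.00058369]), 'effort': array([-1.23081241e-03, -4.05989778e+01, -2.92619133e+01, -2.06334080e-04,
        5.92337397e-03,  4.01050585e-06]), 'position': array([0.28638777, 0.61051963, 0.23793788]), 'orientation': array([-0.68358838, -3.06543355,  0.00349094]), 'wrist_force': array([0.5213579 , 0.772762  , 0.95509608]), 'ft_torque': array([ 0.01671016, -0.03823433,  0.00335119]), 'width': 0.08530736432626583}
top {'vfov': 42.77875405848251, 'cx': 283.04194574834423, 'cy': 215.56012054680323, 'pose': array([[ 2.06340037e-02,  9.90133964e-01, -1.38596434e-01,
         3.68981031e-01],
       [-9.99786785e-01,  2.05442030e-02, -2.07863230e-03,
        -3.38362023e-02],
       [ 7.89228826e-04,  1.38609773e-01,  9.90346761e-01,
         1.39473337e+00],
       [ 0.00000000e+00,  0.00000000e+00,  0.00000000e+00,
         1.00000000e+00]])}
side {'vfov': 43.77407316570218, 'cx': 279.6281680921443, 'cy': 207.3933287961302, 'pose': array([[ 0.99413516,  0.08596228, -0.06561838,  0.45614054],
       [-0.10770841,  0.7325812 , -0.67210393, -0.97144224],
       [-0.00970479,  0.6752298 ,  0.73754358,  1.07118059],
       [ 0.        ,  0.        ,  0.        ,  1.        ]])}
```

View pics/top0.png

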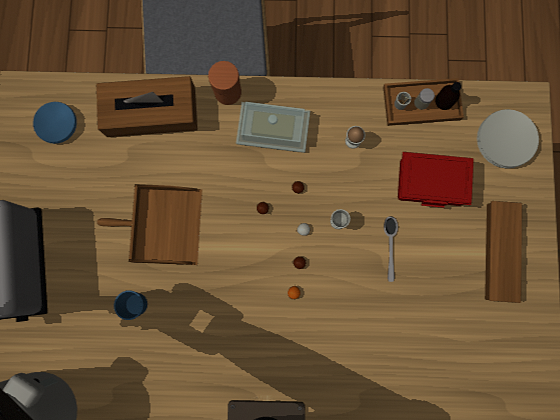

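View pics/side0.png

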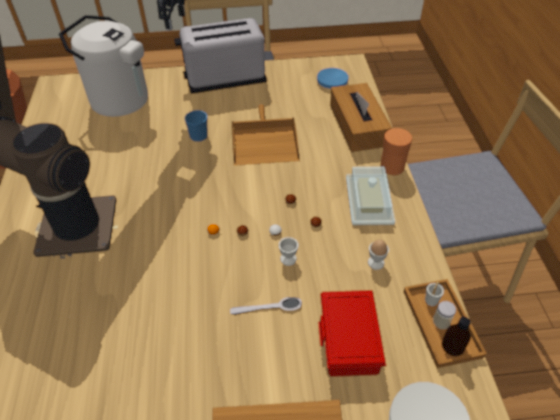

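Top view: brown nuts are at about (298,187), (262,208) and (300,262). The white look-alike is at (304,230), the orange one at (294,293), the empty cup at (340,218), and the tray at (130–200, 185–265) with its mouth facing right (world −y). I'll measure all of these in both views next.

```bash
cat > h.py <<'E'
import numpy as np, cv2
from workcell import arm, camera
def K(c): 
    return c["pixels"].shape[0]/2/np.tan(np.radians(c["vfov"])/2)
def ray(c,u,v):
    f=K(c); d=np.array([(u-c["cx"])/f,-(v-c["cy"])/f,-1.0]); P=np.array(c["pose"])
    d=P[:3,:3]@d; return P[:3,3],d/np.linalg.norm(d)
def plane(c,u,v,z):
    o,d=ray(c,u,v); return o+d*(z-o[2])/d[2]
def tri(a,b):
    (o1,d1),(o2,d2)=a,b
    A=np.stack([d1,-d2],1); s=np.linalg.lstsq(A,o2-o1,rcond=None)[0]
    p,q=o1+s[0]*d1,o2+s[1]*d2; return (p+q)/2,np.linalg.norm(p-q)
def proj(c,p):
    P=np.array(c["pose"]); x=P[:3,:3].T@(np.array(p)-P[:3,3]); f=K(c)
    return c["cx"]+f*x[0]/-x[2], c["cy"]-f*x[1]/-x[2]
def blobs(m,lo=15,hi=600):
    n,l,s,ce=cv2.connectedComponentsWithStats(m.astype(np.uint8))
    return [(tuple(np.round(ce[i],1)),s[i,4],s[i,:4].tolist()) for i in range(1,n) if lo<s[i,4]<hi]
def nutmask(px):
    h=cv2.cvtColor(px,cv2.COLOR_RGB2HSV).astype(int); p=px.astype(int)
    return ((h[...,0]<12)|(h[...,0]>172))&(h[...,1]>120)&(h[...,2]<120)&(p[...,0]>p[...,1]*2)
E
python3 - <<'E'
from h import *
for n in ("top","side"):
    c=camera(n); print(n); 
    for b in blobs(nutmask(c["pixels"])): print(b, plane(c,*b[0],0.011).round(3))
    im=c["pixels"][:,:,::-1]
    cr=im[150:330,80:360] if n=="top" else im[90:290,180:400]
    cv2.imwrite(f"pics/{n}z.png",cv2.resize(cr,None,fx=2.8,fy=2.8,interpolation=cv2.INTER_CUBIC))
E
```

```text
top
((np.float64(446.6), np.float64(97.2)), np.int32(291), [436, 85, 24, 25]) [ 0.893 -0.464  0.011]
((np.float64(297.7), np.float64(187.0)), np.int32(99), [293, 182, 11, 11]) [ 0.639 -0.068  0.011]
((np.float64(262.2), np.float64(207.7)), np.int32(105), [257, 202, 11, 12]) [0.582 0.024 0.011]
((np.float64(299.2), np.float64(262.3)), np.int32(105), [294, 257, 11, 12]) [ 0.442 -0.075  0.011]
side
((np.float64(290.2), np.float64(198.7)), np.int32(43), [287, 196, 8, 7]) [0.583 0.024 0.011]
((np.float64(315.6), np.float64(221.4)), np.int32(49), [312, 218, 8, 8]) [ 0.641 -0.067  0.011]
((np.float64(242.2), np.float64(229.8)), np.int32(43), [238, 227, 9, 6]) [ 0.443 -0.074  0.011]
((np.float64(455.5), np.float64(339.8)), np.int32(380), [444, 326, 25, 29]) [ 0.896 -0.448  0.011]
((np.float64(354.4), np.float64(369.9)), np.int32(499), [328, 364, 56, 12]) [ 0.658 -0.492  0.011]
```

View pics/topz.png

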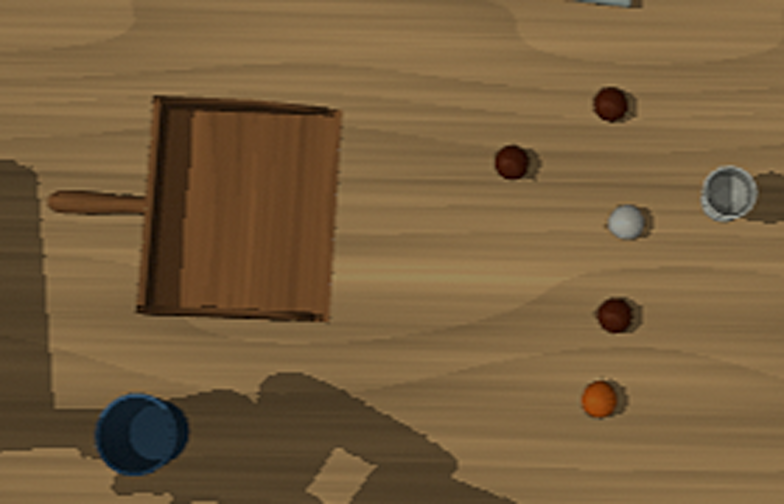

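View pics/sidez.png

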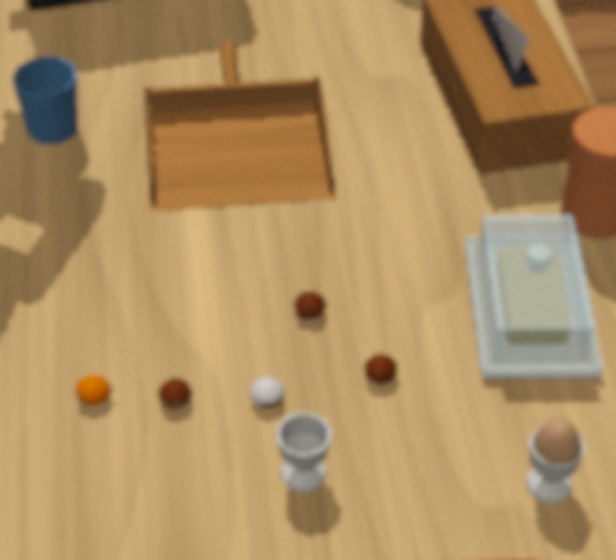

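Both views agree on the three nuts. Next: nut heights, the tray's mouth and back corners, and the obstacles.

```bash
python3 - <<'E'
from h import *
t=camera("top"); s=camera("side")
T=lambda x,y:(80+x/2.8,150+y/2.8); S=lambda x,y:(180+x/2.8,90+y/2.8)
N={"n1":((297.7,187),(315.6,221.4)),"n2":((262.2,207.7),(290.2,198.7)),"n3":((299.2,262.3),(242.2,229.8)),
"front+x":(T(340,111),S(332,195)),"front-x":(T(328,320),S(154,207)),
"backtop+x":(T(154,97),S(318,80)),"backtop-x":(T(138,314),S(148,89)),
"cuprim":(T(729,194),S(304,436)),"white":(T(627,222),S(267,391)),"orange":(T(599,399),S(93,389)),"gripend":(T(52,202),S(226,44))}
for k,(a,b) in N.items():
    p,e=tri(ray(t,*a),ray(s,*b)); print(k,p.round(4),"gap",round(e,4))
fa=plane(t,*T(340,111),0.004);
a=plane(t,*T(340,111),0); b=plane(t,*T(328,320),0); print("front z0",a.round(4),b.round(4),np.linalg.norm(a-b))
a=plane(t,*T(154,97),.034); b=plane(t,*T(138,314),.034); print("back z34",a.round(4),b.round(4),np.linalg.norm(a-b))
o=arm.get_obs();print(o["t"])
from scipy.spatial.transform import Rotation as R
print(R.from_rotvec(o["orientation"]).as_matrix().round(3))
E
```

```text
n1 [ 0.6399 -0.0678  0.0115] gap 0.0016
n2 [0.5828 0.0239 0.0109] gap 0.0011
n3 [ 0.4426 -0.0749  0.0123] gap 0.0014
front+x [0.628  0.1852 0.0071] gap 0.0009
front-x [0.4344 0.1882 0.0075] gap 0.0056
backtop+x [0.6336 0.3541 0.0305] gap 0.0016
backtop-x [0.4366 0.356  0.034 ] gap 0.0085
cuprim [ 0.5524 -0.1756  0.0547] gap 0.0046
white [ 0.529  -0.0857  0.0135] gap 0.003
orange [ 0.3659 -0.0627  0.0119] gap 0.0023
gripend [0.5352 0.4443 0.0231] gap 0.0024
front z0 [0.6289 0.1863 0.    ] [0.432  0.1892 0.    ] 0.19692324517359547
back z34 [0.6321 0.353  0.034 ] [0.4323 0.3557 0.034 ] 0.1998212280107546
0.3
[[-0.905  0.425 -0.   ]
 [ 0.425  0.905 -0.001]
 [ 0.    -0.001 -1.   ]]
```

Nut heights triangulate to 11–12 mm (11 expected). The tray front measures 197 mm wide (200 expected), with its mouth centre at about (0.531, 0.187) opening toward −y. I'll push with a notch between two partly closed fingers, taking nut2 first, then nut1, then nut3.

```bash
python3 -m crank '[{"xyz":[0.06,-0.07,0],"yaw":-0.07,"grip":0.48},{"xyz":[0.06,-0.07,0],"yaw":-0.08,"grip":0.48},{"xyz":[0.06,-0.07,0],"yaw":-0.08,"grip":0.48},{"xyz":[0.06,-0.07,0],"yaw":-0.08,"grip":0.48},{"xyz":[0.06,-0.07,0],"yaw":-0.08,"grip":0.48},{"xyz":[0.06,-0.07,0],"yaw":-0.08,"grip":0.48},{"xyz":[0.06,-0.07,0],"yaw":-0.08,"grip":0.48},{"xyz":[0.06,-0.07,0],"yaw":-0.08,"grip":0.48}]' 20
```

```text
t: 1.1
position: [0.5285, 0.3246, 0.2389]
orientation: [-2.09, -2.345, -0.004]
wrist_force: [0.6, -0.0, 0.1]
width: 0.022
```

```bash
python3 -m crank '[{"xyz":[0.015,-0.086,-0.02],"yaw":0.03,"grip":0.48},{"xyz":[0.015,-0.086,-0.03],"yaw":0,"grip":0.48},{"xyz":[0.015,-0.086,-0.03],"yaw":0,"grip":0.48},{"xyz":[0.015,-0.086,-0.03],"yaw":0,"grip":0.48},{"xyz":[0.015,-0.086,-0.03],"yaw":0,"grip":0.48},{"xyz":[0.015,-0.086,-0.03],"yaw":0,"grip":0.48},{"xyz":[0.015,-0.086,-0.03],"yaw":0,"grip":0.48},{"xyz":[0.015,-0.086,-0.03],"yaw":0,"grip":0.48}]'
```

```text
t: 1.9
position: [0.5946, -0.0334, 0.1253]
orientation: [2.031, 2.386, 0.02]
wrist_force: [1.2, -0.3, 0.8]
width: 0.0224
```

```bash
python3 -m crank '[{"xyz":[-0.005,0.015,-0.03],"yaw":0,"grip":0.48},{"xyz":[-0.004,0.014,-0.04],"yaw":0,"grip":0.48},{"xyz":[0,0,-0.04],"yaw":0,"grip":0.48},{"xyz":[0,0,-0.03],"yaw":0,"grip":0.48},{"xyz":[0,0,-0.02],"yaw":0,"grip":0.48},{"xyz":[0,0,-0.01],"yaw":0,"grip":0.48},{"xyz":[0,0,0],"yaw":0,"grip":0.48},{"xyz":[0,0,0],"yaw":0,"grip":0.48}]'
python3 - <<'E'
from h import *
o=arm.get_obs(); print(o["position"].round(4),o["wrist_force"].round(1))
for n,b in (("top",(180,150,340,270)),("side",(240,130,380,260))):
    c=camera(n); cv2.imwrite(f"pics/{n}1.png",cv2.resize(c["pixels"][b[1]:b[3],b[0]:b[2],::-1],None,fx=5,fy=4.6 if 0 else 5,interpolation=cv2.INTER_CUBIC)[:600,:800])
E
```

```text
t: 2.7
position: [0.59, -0.0225, 0.0354]
orientation: [2.041, 2.378, 0.02]
wrist_force: [0.4, -1.1, 0.4]
width: 0.0221
[ 0.59   -0.0225  0.0354] [ 0.4 -1.1  0.4]
```

View pics/side1.png

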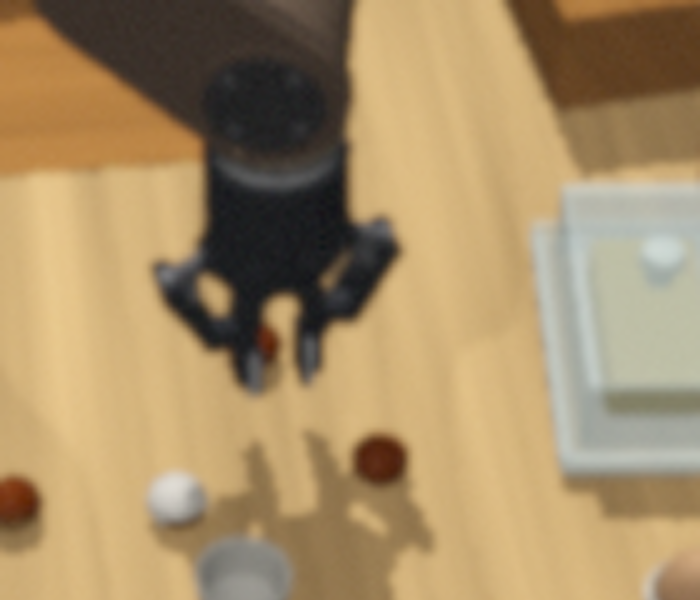

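View pics/top1.png

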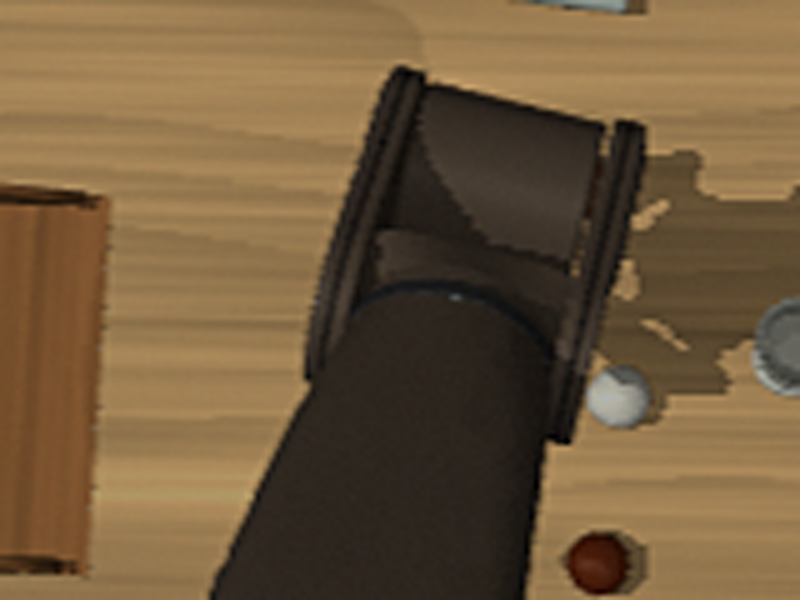

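```bash
python3 - <<'E'
from h import *
c=camera("side")
for z in (0.012,0.017,0.022,0.027,0.032): print(z,np.round([proj(c,(0.59-.018,-0.026,z)),proj(c,(0.59+.018,-0.02,z))],1))
E
```

```text
0.012 [[288.3 212. ]
 [301.1 209.3]]
0.017 [[288.3 210.8]
 [301.1 208. ]]
0.022 [[288.3 209.6]
 [301.2 206.8]]
0.027 [[288.3 208.3]
 [301.2 205.6]]
0.032 [[288.3 207.1]
 [301.3 204.3]]
```

Projecting the fingertips puts them about 8 mm below the TCP, as stated. I'll lower them to about 7 mm above the table.

```bash
python3 -m crank '[{"xyz":[0,0,-0.015],"yaw":0,"grip":0.48},{"xyz":[0,0,-0.012],"yaw":0,"grip":0.48},{"xyz":[0,0,-0.008],"yaw":0,"grip":0.48},{"xyz":[0,0,-0.005],"yaw":0,"grip":0.48},{"xyz":[0,0,0],"yaw":0,"grip":0.48},{"xyz":[0,0.01,0],"yaw":0,"grip":0.48},{"xyz":[-0.001,0.01,0],"yaw":0,"grip":0.48},{"xyz":[-0.001,0.01,0],"yaw":0,"grip":0.48}]'
```

```text
t: 3.65
position: [0.5901, -0.0076, 0.0152]
orientation: [2.041, 2.374, 0.022]
wrist_force: [0.2, -0.8, 0.2]
width: 0.0222
```

```bash
python3 -m crank '[{"xyz":[-0.002,0.016,-0.002],"yaw":0,"grip":0.48},{"xyz":[-0.004,0.022,0],"yaw":0,"grip":0.48},{"xyz":[-0.005,0.028,0],"yaw":0,"grip":0.48},{"xyz":[-0.005,0.028,0],"yaw":0,"grip":0.48},{"xyz":[-0.005,0.028,0],"yaw":0,"grip":0.48},{"xyz":[-0.005,0.028,0],"yaw":0,"grip":0.48},{"xyz":[-0.004,0.022,0],"yaw":0,"grip":0.48},{"xyz":[-0.002,0.012,0],"yaw":0,"grip":0.48}]'
python3 - <<'E'
from h import *
o=arm.get_obs(); print(o["position"].round(4),o["wrist_force"].round(1))
c=camera("side"); 
for b in blobs(nutmask(c["pixels"]),8,100): print(b, plane(c,*b[0],0.011).round(3))
cv2.imwrite("pics/side2.png",cv2.resize(c["pixels"][90:240,220:360,::-1],None,fx=4,fy=4,interpolation=cv2.INTER_CUBIC))
E
```

```text
t: 4.45
position: [0.5721, 0.0943, 0.0147]
orientation: [2.038, 2.376, 0.023]
wrist_force: [0.4, 0.4, 0.2]
width: 0.0222
[0.5721 0.0943 0.0147] [0.4 0.4 0.2]
((np.float64(283.5), np.float64(175.5)), np.int32(22), [281, 173, 6, 6]) [0.575 0.119 0.011]
((np.float64(315.5), np.float64(222.1)), np.int32(38), [312, 219, 8, 7]) [ 0.64  -0.07   0.011]
((np.float64(242.3), np.float64(230.0)), np.int32(37), [238, 227, 9, 6]) [ 0.444 -0.074  0.011]
```

View pics/side2.png

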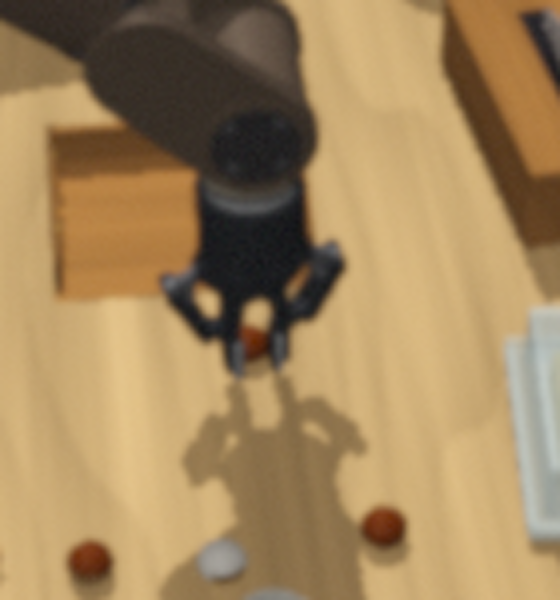

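```bash
python3 -m crank '[{"xyz":[-0.004,0.02,0],"yaw":0,"grip":0.48},{"xyz":[-0.005,0.028,0],"yaw":0,"grip":0.48},{"xyz":[-0.005,0.028,0],"yaw":0,"grip":0.48},{"xyz":[-0.005,0.028,0],"yaw":0,"grip":0.48},{"xyz":[-0.005,0.028,0.002],"yaw":0,"grip":0.48},{"xyz":[-0.005,0.028,0.002],"yaw":0,"grip":0.48},{"xyz":[-0.005,0.028,0.002],"yaw":0,"grip":0.48},{"xyz":[-0.005,0.028,0.001],"yaw":0,"grip":0.48}]'
```

```text
t: 5.3
position: [0.5512, 0.2106, 0.0186]
orientation: [2.041, 2.373, 0.024]
wrist_force: [1.0, 0.7, 0.2]
width: 0.022
```

```bash
python3 -m crank '[{"xyz":[-0.005,0.028,0],"yaw":0,"grip":0.48},{"xyz":[-0.005,0.028,0],"yaw":0,"grip":0.48},{"xyz":[-0.005,0.028,0],"yaw":0,"grip":0.48},{"xyz":[-0.003,0.018,0],"yaw":0,"grip":0.48},{"xyz":[-0.002,0.010,0],"yaw":0,"grip":0.48},{"xyz":[0,0,0],"yaw":0,"grip":0.48},{"xyz":[0.005,-0.03,0.002],"yaw":0,"grip":0.48},{"xyz":[0.005,-0.03,0.03],"yaw":0,"grip":0.48}]'
```

```text
t: 6.1
position: [0.5426, 0.2429, 0.0324]
orientation: [2.035, 2.381, 0.017]
wrist_force: [0.5, -0.2, 0.2]
width: 0.022
```

```bash
python3 -m crank '[{"xyz":[0.01,-0.04,0.08],"yaw":0,"grip":0.48},{"xyz":[0.02,-0.06,0.06],"yaw":0,"grip":0.48},{"xyz":[0.025,-0.09,0.01],"yaw":0,"grip":0.48},{"xyz":[0.025,-0.09,0],"yaw":0,"grip":0.48},{"xyz":[0.025,-0.09,0],"yaw":0,"grip":0.48},{"xyz":[0.025,-0.09,0],"yaw":0,"grip":0.48},{"xyz":[0.025,-0.09,0],"yaw":0,"grip":0.48},{"xyz":[0.025,-0.09,0],"yaw":0,"grip":0.48}]'
python3 - <<'E'
from h import *
o=arm.get_obs(); print(o["position"].round(4),o["wrist_force"].round(1))
c=camera("top")
for b in blobs(nutmask(c["pixels"]),8,120): print(b, plane(c,*b[0],0.011).round(3))
cv2.imwrite("pics/top3.png",c["pixels"][:,:,::-1])
c=camera("side")
for b in blobs(nutmask(c["pixels"]),8,120): print(b, plane(c,*b[0],0.011).round(3))
cv2.imwrite("pics/side3.png",c["pixels"][:,:,::-1])
E
```

```text
t: 6.9
position: [0.6329, -0.0988, 0.1143]
orientation: [2.034, 2.373, 0.018]
wrist_force: [0.4, 0.2, 0.4]
width: 0.0224
[ 0.6329 -0.0988  0.1143] [0.4 0.2 0.4]
((np.float64(420.2), np.float64(156.7)), np.int32(14), [414, 156, 13, 2]) [ 0.727 -0.391  0.011]
((np.float64(430.5), np.float64(158.2)), np.int32(12), [425, 158, 12, 2]) [ 0.724 -0.418  0.011]
((np.float64(443.5), np.float64(158.5)), np.int32(11), [439, 158, 10, 2]) [ 0.724 -0.452  0.011]
((np.float64(450.5), np.float64(160.0)), np.int32(10), [446, 160, 10, 1]) [ 0.72  -0.471  0.011]
((np.float64(461.5), np.float64(161.0)), np.int32(10), [457, 161, 10, 1]) [ 0.718 -0.5    0.011]
((np.float64(472.0), np.float64(176.0)), np.int32(15), [472, 169, 1, 15]) [ 0.678 -0.526  0.011]
((np.float64(467.2), np.float64(176.8)), np.int32(19), [465, 171, 4, 10]) [ 0.676 -0.514  0.011]
((np.float64(156.0), np.float64(223.1)), np.int32(108), [151, 217, 11, 13]) [0.536 0.299 0.011]
((np.float64(265.1), np.float64(135.8)), np.int32(30), [262, 132, 7, 7]) [0.538 0.304 0.011]
((np.float64(315.8), np.float64(222.1)), np.int32(35), [312, 219, 8, 7]) [ 0.641 -0.07   0.011]
((np.float64(242.7), np.float64(230.4)), np.int32(28), [238, 228, 9, 5]) [ 0.445 -0.076  0.011]
```

View pics/top3.png

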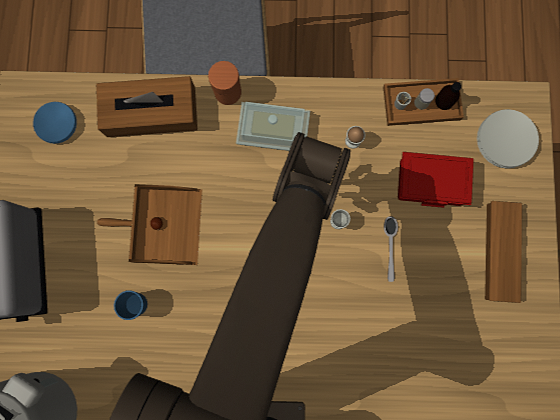

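View pics/side3.png

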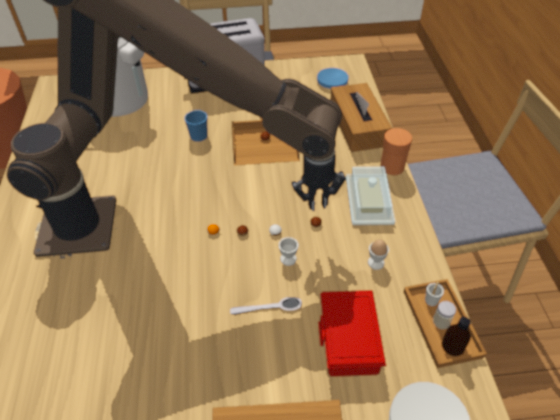

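Nut2 is in the tray at (0.536, 0.298) and the tray hasn't moved. Next I'll lower the fingers behind nut1.

```bash
python3 -m crank '[{"xyz":[0.014,-0.012,-0.02],"yaw":0,"grip":0.48},{"xyz":[0.010,-0.010,-0.03],"yaw":0,"grip":0.48},{"xyz":[0,0,-0.04],"yaw":0,"grip":0.48},{"xyz":[0,0,-0.04],"yaw":0,"grip":0.48},{"xyz":[0,0,-0.03],"yaw":0,"grip":0.48},{"xyz":[0,0,-0.02],"yaw":0,"grip":0.48},{"xyz":[0,0,-0.01],"yaw":0,"grip":0.48},{"xyz":[0,0,0],"yaw":0,"grip":0.48}]'
```

```text
t: 7.8
position: [0.6431, -0.1136, 0.0091]
orientation: [2.042, 2.371, 0.013]
wrist_force: [0.4, 0.9, 0.2]
width: 0.0223
```

```bash
python3 -m crank '[{"xyz":[0.001,0,0.011],"yaw":0,"grip":0.48},{"xyz":[0,0.012,0],"yaw":0,"grip":0.48},{"xyz":[-0.001,0.014,0],"yaw":0,"grip":0.48},{"xyz":[-0.002,0.018,0],"yaw":0,"grip":0.48},{"xyz":[-0.004,0.024,0],"yaw":0,"grip":0.48},{"xyz":[-0.004,0.028,0],"yaw":0,"grip":0.48},{"xyz":[-0.004,0.028,0],"yaw":0,"grip":0.48},{"xyz":[-0.004,0.024,0],"yaw":0,"grip":0.48}]'
python3 - <<'E'
from h import *
o=arm.get_obs(); print(o["position"].round(4),o["wrist_force"].round(1))
c=camera("side"); 
for b in blobs(nutmask(c["pixels"]),8,100): print(b, plane(c,*b[0],0.011).round(3))
cv2.imwrite("pics/side4.png",cv2.resize(c["pixels"][90:240,220:360,::-1],None,fx=4,fy=4,interpolation=cv2.INTER_CUBIC))
E
```

```text
t: 8.6
position: [0.6363, -0.0344, 0.0197]
orientation: [2.038, 2.365, 0.019]
wrist_force: [-0.7, -0.5, 0.5]
width: 0.0223
[ 0.6363 -0.0344  0.0197] [-0.7 -0.5  0.5]
((np.float64(263.7), np.float64(136.3)), np.int32(15), [262, 134, 4, 5]) [0.533 0.302 0.011]
((np.float64(312.7), np.float64(205.9)), np.int32(23), [311, 204, 5, 6]) [ 0.642 -0.01   0.011]
((np.float64(242.8), np.float64(230.4)), np.int32(29), [238, 228, 9, 5]) [ 0.445 -0.076  0.011]
```

View pics/side4.png

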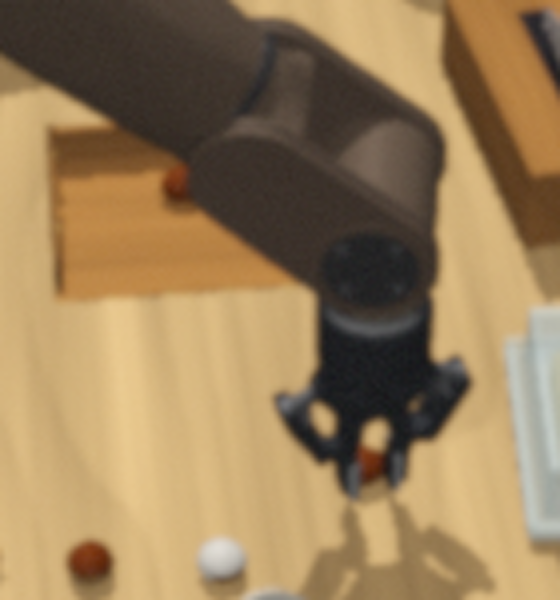

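```bash
python3 -m crank '[{"xyz":[-0.004,0.018,-0.005],"yaw":0.02,"grip":0.48},{"xyz":[-0.006,0.026,-0.004],"yaw":0.02,"grip":0.48},{"xyz":[-0.006,0.028,0],"yaw":0,"grip":0.48},{"xyz":[-0.006,0.028,0],"yaw":0,"grip":0.48},{"xyz":[-0.006,0.028,0],"yaw":0,"grip":0.48},{"xyz":[-0.006,0.028,0],"yaw":0,"grip":0.48},{"xyz":[-0.006,0.028,0],"yaw":0,"grip":0.48},{"xyz":[-0.006,0.026,0],"yaw":0,"grip":0.48}]'
```

```text
t: 9.45
position: [0.6137, 0.0785, 0.0174]
orientation: [1.949, 2.431, 0.022]
wrist_force: [1.0, -0.8, 1.8]
width: 0.0223
```

```bash
python3 -m crank '[{"xyz":[-0.007,0.022,-0.003],"yaw":0,"grip":0.48},{"xyz":[-0.008,0.028,0],"yaw":0,"grip":0.48},{"xyz":[-0.008,0.028,0],"yaw":0,"grip":0.48},{"xyz":[-0.008,0.028,0],"yaw":0,"grip":0.48},{"xyz":[-0.008,0.028,0],"yaw":0,"grip":0.48},{"xyz":[-0.008,0.028,0],"yaw":0,"grip":0.48},{"xyz":[-0.008,0.028,0],"yaw":0,"grip":0.48},{"xyz":[-0.007,0.024,0],"yaw":0,"grip":0.48}]'
python3 - <<'E'
from h import *
o=arm.get_obs(); print(o["position"].round(4),o["wrist_force"].round(1))
c=camera("side"); 
for b in blobs(nutmask(c["pixels"]),4,100): print(b, plane(c,*b[0],0.012).round(3))
cv2.imwrite("pics/side5.png",cv2.resize(c["pixels"][90:240,220:360,::-1],None,fx=4,fy=4,interpolation=cv2.INTER_CUBIC))
E
```

```text
t: 10.25
position: [0.5786, 0.1956, 0.0149]
orientation: [1.949, 2.433, 0.02]
wrist_force: [0.0, -1.1, 0.7]
width: 0.0221
[0.5786 0.1956 0.0149] [ 0.  -1.1  0.7]
((np.float64(281.9), np.float64(151.0)), np.int32(21), [280, 149, 5, 6]) [0.582 0.225 0.012]
((np.float64(242.3), np.float64(229.6)), np.int32(43), [238, 227, 9, 6]) [ 0.444 -0.074  0.012]
```

View pics/side5.png

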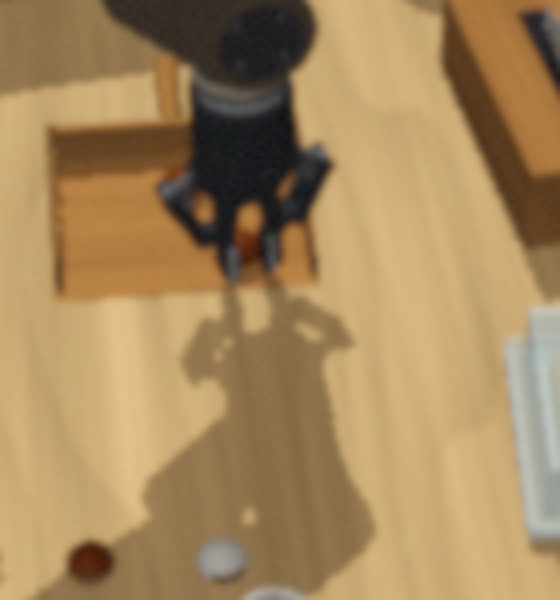

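```bash
python3 -m crank '[{"xyz":[0,0.022,0.002],"yaw":0,"grip":0.48},{"xyz":[0.002,0.026,0.002],"yaw":0,"grip":0.48},{"xyz":[0.002,0.028,0],"yaw":0,"grip":0.48},{"xyz":[0.001,0.026,0],"yaw":0,"grip":0.48},{"xyz":[0,0.018,0],"yaw":0,"grip":0.48},{"xyz":[0,0.008,0],"yaw":0,"grip":0.48},{"xyz":[0,-0.03,0.002],"yaw":0,"grip":0.48},{"xyz":[0,-0.03,0.03],"yaw":0,"grip":0.48}]'
```

```text
t: 11.1
position: [0.578, 0.2378, 0.03]
orientation: [1.947, 2.441, 0.014]
wrist_force: [0.9, 0.1, -1.1]
width: 0.022
```

```bash
python3 -m crank '[{"xyz":[0,-0.04,0.08],"yaw":-0.03,"grip":0.48},{"xyz":[-0.03,-0.06,0.06],"yaw":-0.03,"grip":0.48},{"xyz":[-0.04,-0.09,0.01],"yaw":-0.03,"grip":0.48},{"xyz":[-0.04,-0.09,0],"yaw":-0.03,"grip":0.48},{"xyz":[-0.04,-0.09,0],"yaw":-0.03,"grip":0.48},{"xyz":[-0.04,-0.09,0],"yaw":-0.03,"grip":0.48},{"xyz":[-0.04,-0.09,0],"yaw":-0.03,"grip":0.48},{"xyz":[-0.03,-0.09,0],"yaw":-0.01,"grip":0.48}]'
python3 - <<'E'
from h import *
o=arm.get_obs(); print(o["position"].round(4),o["wrist_force"].round(1))
for n in ("top","side"):
    c=camera(n); print(n)
    for b in blobs(nutmask(c["pixels"]),20,120): print(b, plane(c,*b[0],0.011).round(3))
    cv2.imwrite(f"pics/{n}6.png",c["pixels"][:,:,::-1])
E
```

```text
t: 11.9
position: [0.4459, -0.0927, 0.1111]
orientation: [2.342, 2.048, 0.013]
wrist_force: [1.0, -0.1, -0.2]
width: 0.0219
[ 0.4459 -0.0927  0.1111] [ 1.  -0.1 -0.2]
top
((np.float64(409.5), np.float64(165.7)), np.int32(45), [408, 159, 4, 15]) [ 0.702 -0.362  0.011]
((np.float64(471.3), np.float64(171.0)), np.int32(41), [466, 158, 8, 30]) [ 0.692 -0.525  0.011]
((np.float64(408.4), np.float64(181.0)), np.int32(36), [407, 175, 4, 14]) [ 0.661 -0.359  0.011]
((np.float64(436.9), np.float64(196.2)), np.int32(65), [407, 193, 61, 7]) [ 0.622 -0.433  0.011]
((np.float64(159.5), np.float64(207.8)), np.int32(112), [154, 202, 12, 12]) [0.576 0.292 0.011]
((np.float64(155.9), np.float64(223.1)), np.int32(109), [151, 217, 11, 13]) [0.536 0.299 0.011]
side
((np.float64(265.3), np.float64(135.9)), np.int32(31), [262, 133, 7, 6]) [0.539 0.303 0.011]
((np.float64(278.0), np.float64(136.5)), np.int32(31), [275, 134, 7, 6]) [0.578 0.295 0.011]
((np.float64(242.5), np.float64(230.2)), np.int32(29), [238, 228, 9, 5]) [ 0.444 -0.075  0.011]
```

View pics/side6.png

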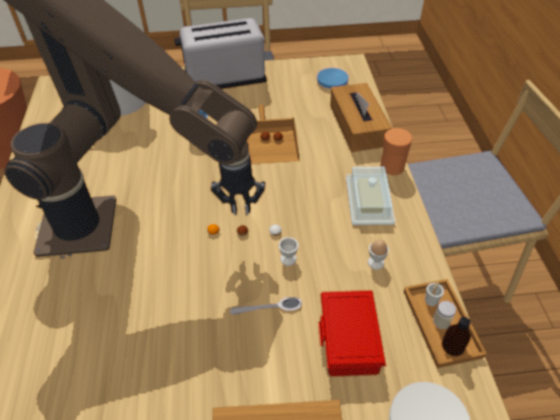

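View pics/top6.png

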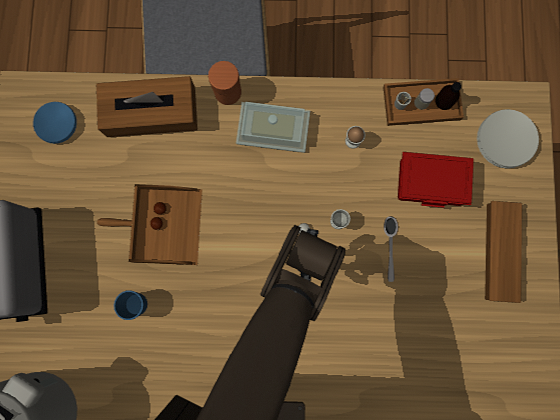

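```bash
python3 -m crank '[{"xyz":[-0.008,-0.02,-0.01],"yaw":0,"grip":0.48},{"xyz":[-0.006,-0.018,-0.03],"yaw":0,"grip":0.48},{"xyz":[0,0,-0.035],"yaw":0,"grip":0.48},{"xyz":[0,0,-0.04],"yaw":0,"grip":0.48},{"xyz":[0,0,-0.03],"yaw":0,"grip":0.48},{"xyz":[0,0,-0.02],"yaw":0,"grip":0.48},{"xyz":[0,0,-0.01],"yaw":0,"grip":0.48},{"xyz":[0,0,0],"yaw":0,"grip":0.48}]'
```

```text
t: 12.8
position: [0.4362, -0.1207, 0.0226]
orientation: [2.355, 2.024, 0.013]
wrist_force: [-0.6, 0.3, 0.5]
width: 0.0222
```

```bash
python3 -m crank '[{"xyz":[0.004,0,-0.01],"yaw":0,"grip":0.48},{"xyz":[0.003,0,-0.006],"yaw":0,"grip":0.48},{"xyz":[0.001,0.01,0],"yaw":0,"grip":0.48},{"xyz":[0.001,0.014,0],"yaw":0,"grip":0.48},{"xyz":[0.001,0.016,0],"yaw":0,"grip":0.48},{"xyz":[0.002,0.02,0],"yaw":0,"grip":0.48},{"xyz":[0.003,0.026,0],"yaw":0,"grip":0.48},{"xyz":[0.003,0.024,0],"yaw":0,"grip":0.48}]'
python3 - <<'E'
from h import *
o=arm.get_obs(); print(o["position"].round(4),o["wrist_force"].round(1))
c=camera("side"); 
for b in blobs(nutmask(c["pixels"]),4,100): print(b, plane(c,*b[0],0.012).round(3))
cv2.imwrite("pics/side7.png",cv2.resize(c["pixels"][120:270,190:330,::-1],None,fx=4,fy=4,interpolation=cv2.INTER_CUBIC))
E
```

```text
t: 13.6
position: [0.448, -0.063, 0.0168]
orientation: [2.352, 2.019, 0.017]
wrist_force: [-0.4, -1.2, -0.0]
width: 0.0223
[ 0.448  -0.063   0.0168] [-0.4 -1.2 -0. ]
((np.float64(265.1), np.float64(136.1)), np.int32(30), [262, 133, 7, 7]) [0.538 0.301 0.012]
((np.float64(278.1), np.float64(136.6)), np.int32(27), [275, 134, 7, 6]) [0.578 0.294 0.012]
((np.float64(242.9), np.float64(219.5)), np.int32(19), [240, 216, 7, 6]) [ 0.447 -0.039  0.012]
```

View pics/side7.png

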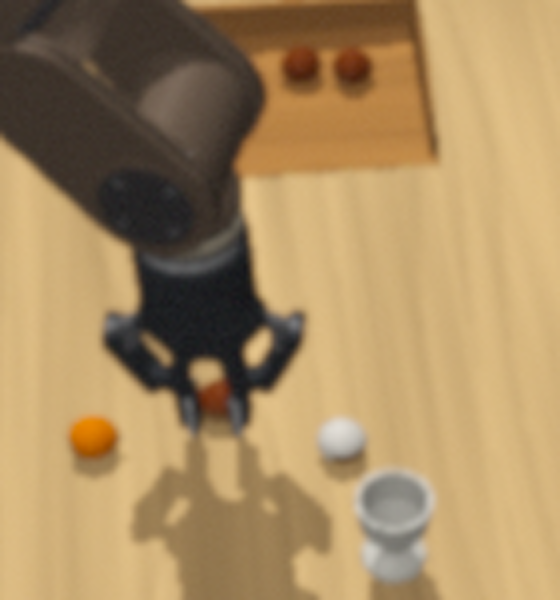

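```bash
python3 -m crank '[{"xyz":[0.003,0.022,-0.002],"yaw":0,"grip":0.48},{"xyz":[0.004,0.028,0],"yaw":0,"grip":0.48},{"xyz":[0.004,0.028,0],"yaw":0,"grip":0.48},{"xyz":[0.004,0.028,0],"yaw":0,"grip":0.48},{"xyz":[0.004,0.028,0],"yaw":0,"grip":0.48},{"xyz":[0.004,0.028,0],"yaw":0,"grip":0.48},{"xyz":[0.004,0.028,0],"yaw":0,"grip":0.48},{"xyz":[0.004,0.026,0],"yaw":0,"grip":0.48}]'
```

```text
t: 14.45
position: [0.464, 0.0529, 0.0171]
orientation: [2.345, 2.024, 0.019]
wrist_force: [-0.8, 0.0, 0.2]
width: 0.0219
```

```bash
python3 -m crank '[{"xyz":[0.003,0.022,-0.003],"yaw":0,"grip":0.48},{"xyz":[0.004,0.028,-0.001],"yaw":0,"grip":0.48},{"xyz":[0.004,0.028,0],"yaw":0,"grip":0.48},{"xyz":[0.004,0.028,0],"yaw":0,"grip":0.48},{"xyz":[0.004,0.028,0],"yaw":0,"grip":0.48},{"xyz":[0.004,0.028,0],"yaw":0,"grip":0.48},{"xyz":[0.004,0.028,0],"yaw":0,"grip":0.48},{"xyz":[0.004,0.022,0],"yaw":0,"grip":0.48}]'
python3 - <<'E'
from h import *
o=arm.get_obs(); print(o["position"].round(4),o["wrist_force"].round(1))
c=camera("side"); 
for b in blobs(nutmask(c["pixels"]),4,100): print(b, plane(c,*b[0],0.012).round(3))
cv2.imwrite("pics/side8.png",cv2.resize(c["pixels"][90:240,190:330,::-1],None,fx=4,fy=4,interpolation=cv2.INTER_CUBIC))
E
```

```text
t: 15.25
position: [0.4799, 0.1658, 0.0156]
orientation: [2.34, 2.026, 0.02]
wrist_force: [0.8, -0.5, -0.4]
width: 0.0223
[0.4799 0.1658 0.0156] [ 0.8 -0.5 -0.4]
((np.float64(265.1), np.float64(134.9)), np.int32(29), [261, 132, 8, 6]) [0.538 0.307 0.012]
((np.float64(278.0), np.float64(136.3)), np.int32(32), [274, 134, 8, 6]) [0.578 0.295 0.012]
((np.float64(249.0), np.float64(160.6)), np.int32(22), [246, 158, 6, 6]) [0.48  0.193 0.012]
```

View pics/side8.png

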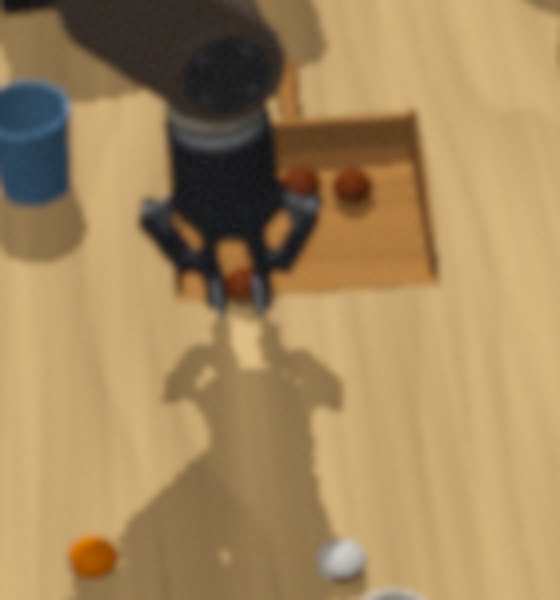

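```bash
python3 -m crank '[{"xyz":[0.001,0.02,0.002],"yaw":0,"grip":0.48},{"xyz":[0.001,0.028,0.002],"yaw":0,"grip":0.48},{"xyz":[0,0.028,0],"yaw":0,"grip":0.48},{"xyz":[0,0.028,0],"yaw":0,"grip":0.48},{"xyz":[0,0.028,0],"yaw":0,"grip":0.48},{"xyz":[0,0.024,0],"yaw":0,"grip":0.48},{"xyz":[0,0.018,0],"yaw":0,"grip":0.48},{"xyz":[0,0.008,0],"yaw":0,"grip":0.48}]'
python3 -m crank '[{"xyz":[0,0,0],"yaw":0,"grip":0.48},{"xyz":[0,-0.03,0.002],"yaw":0,"grip":0.48},{"xyz":[0,-0.03,0.02],"yaw":0,"grip":0.48},{"xyz":[0,-0.03,0.06],"yaw":0,"grip":0.48},{"xyz":[0,-0.05,0.08],"yaw":0,"grip":0.48},{"xyz":[0,-0.07,0.06],"yaw":0,"grip":0.48},{"xyz":[0,-0.08,0.04],"yaw":0,"grip":0.48},{"xyz":[0,-0.08,0],"yaw":0,"grip":0.48}]'
```

```text
t: 16.1
position: [0.4808, 0.2658, 0.0177]
orientation: [2.339, 2.028, 0.021]
wrist_force: [0.8, -0.1, -0.0]
width: 0.0222
t: 16.9
position: [0.4764, 0.07, 0.1514]
orientation: [2.333, 2.032, 0.01]
wrist_force: [0.6, 0.2, 0.2]
width: 0.0218
```

```bash
python3 -m crank '[{"xyz":[0,-0.08,0],"yaw":0,"grip":0.48},{"xyz":[0,-0.08,0],"yaw":0,"grip":0.48},{"xyz":[0,-0.06,0],"yaw":0,"grip":0.48},{"xyz":[0,-0.04,0],"yaw":0,"grip":0.48},{"xyz":[0,-0.01,0],"yaw":0,"grip":0.48},{"xyz":[0,0,0],"yaw":0,"grip":0.48},{"xyz":[0,0,0],"yaw":0,"grip":0.48},{"xyz":[0,0,0],"yaw":0,"grip":0.48}]'
python3 - <<'E'
from h import *
o=arm.get_obs(); print(o["t"],o["position"].round(4),o["wrist_force"].round(1))
R={}
for n in ("top","side"):
    c=camera(n); print(n); R[n]=c
    for b in blobs(nutmask(c["pixels"]),20,120): print(b, plane(c,*b[0],0.015).round(3))
    cv2.imwrite(f"pics/{n}9.png",c["pixels"][:,:,::-1])
cr=R["top"]["pixels"][150:330,80:360,::-1]; cv2.imwrite("pics/top9z.png",cv2.resize(cr,None,fx=2.8,fy=2.8,interpolation=cv2.INTER_CUBIC))
cr=R["side"]["pixels"][90:290,180:400,::-1]; cv2.imwrite("pics/side9z.png",cv2.resize(cr,None,fx=2.8,fy=2.8,interpolation=cv2.INTER_CUBIC))
E
```

```text
t: 17.7
position: [0.4709, -0.0803, 0.153]
orientation: [2.345, 2.012, 0.01]
wrist_force: [0.2, -0.3, -0.0]
width: 0.0221
17.7 [ 0.4709 -0.0803  0.153 ] [ 0.2 -0.3 -0. ]
top
((np.float64(409.5), np.float64(165.9)), np.int32(41), [408, 159, 4, 15]) [ 0.701 -0.361  0.015]
((np.float64(471.8), np.float64(177.8)), np.int32(21), [471, 168, 2, 20]) [ 0.672 -0.524  0.015]
((np.float64(408.4), np.float64(181.0)), np.int32(33), [407, 175, 4, 14]) [ 0.66  -0.358  0.015]
((np.float64(436.9), np.float64(196.2)), np.int32(65), [407, 193, 61, 7]) [ 0.621 -0.432  0.015]
((np.float64(159.4), np.float64(207.9)), np.int32(112), [154, 202, 12, 12]) [0.576 0.291 0.015]
((np.float64(156.0), np.float64(223.0)), np.int32(112), [151, 217, 11, 13]) [0.536 0.298 0.015]
((np.float64(157.5), np.float64(243.0)), np.int32(109), [152, 238, 12, 12]) [0.484 0.291 0.015]
side
((np.float64(264.9), np.float64(135.9)), np.int32(34), [261, 133, 8, 6]) [0.537 0.298 0.015]
((np.float64(278.0), np.float64(136.5)), np.int32(31), [275, 134, 7, 6]) [0.577 0.291 0.015]
```

View pics/top9z.png

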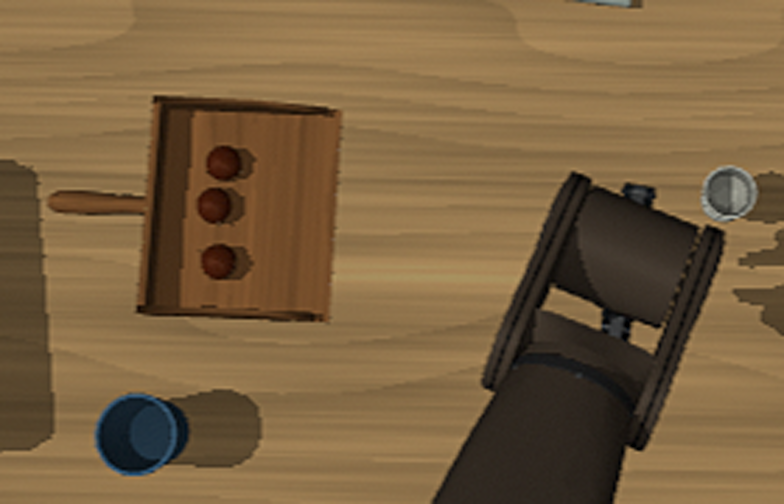

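View pics/side9z.png

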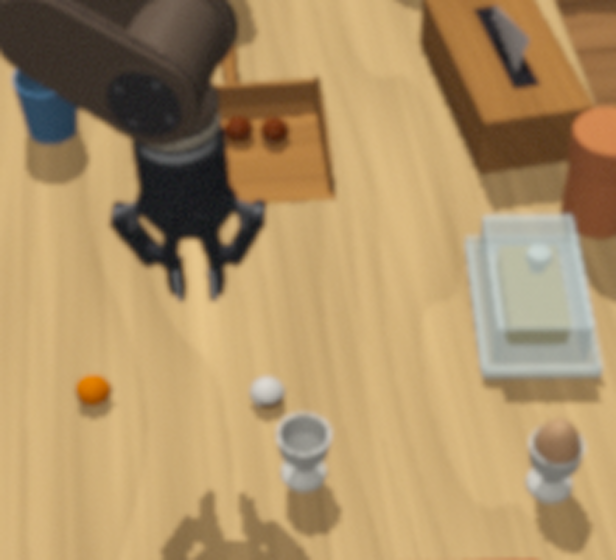

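All three nuts are on the flat floor at y ≈ 0.29–0.30 (floor spans 0.227–0.349). The tray corners, look-alikes and cups sit at the same pixels as at the start. The gripper is clear at z 0.15, so I'm handing in.

```bash
python3 - <<'E'
from workcell import arm
print(arm.close_job())
E
```

```text
the job is handed in; nothing more can be done
None
```

All three chestnuts are on the flat floor of the scoop tray, and I handed the job in at about 18 s of the 64 s. I swept them in one at a time along the tabletop and over the lip, using a notch between two partly closed fingertips, then drew the gripper clear.

**Chestnuts:** The last pictures put them at about (0.576, 0.291), (0.536, 0.298) and (0.484, 0.291). That is 55–60 mm short of the back wall's inner face. The two views agree to about 1 mm on two of them. The arm hid the third in the last side view, so its place rests on the top view alone. The two nuts that showed in successive pictures stayed put, apart from one 6 mm side-view reading when the arm half hid a nut; it did not repeat.

**Everything else:** The tray's visible corners and the empty egg cup are at the same pixels as before. So are the white look-alike, the orange look-alike, the full egg cup, the butter dish and the teacup wherever the arm left them in view. I compared these by eye. I did not re-check the spoon and red box at the end; they looked in place in the last full pictures, taken before the third sweep. The wrist force stayed within about 2 N at the readings between moves.

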